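# Drive a seized hinge pin out with a drift

### The job

The pin of the gate hinge clamped on the counter is seized: its head is underneath and its blind end sits just inside the top of the barrel. Take the slim drift (thinner grip) from the wooden stand, feel for the bore with it, and push the pin down from above, gently and steadily, until it has moved about 25 mm out below; then put the drift back, nose down and fully seated, in the stand's empty hole and let go. Never press hard on the hinge, and leave the thick drift, the bin, the can and the hammer where they are.

Things in the scene. Friction and masses are not known exactly. Their poses are not given: they have to be found in the camera images.
- fixture: Blue fixed clamping fixture, origin on the counter under the nominal bore. In its own axes the 110 mm wide, 12 mm thick base reaches x -50 to +140 mm; the jaws stand at x 39 to 97 mm, 102 mm high, screw handle out to y 49 mm. They hold the hinge's leaf; the barrel stands free in front, its underside 65 mm up.
- bore_nominal (a point): Nominal centre of the hinge barrel's flat top, 109 mm above the counter. The hinge was clamped by hand: the true vertical bore lies up to 5.5 mm off in the fixture's x and up to 5.5 mm in y, unmeasured; the height is exact. Steel barrel 30 mm across, 44 mm tall, straight bore 11 mm across, no chamfer. Over 30 N on barrel or pin bends it: meet it at 12 mm/s or less.
- pin (a joint): How far the seized pin has been driven down, in m (0 to 0.034 at its hard stop; starts between 0 and 0.004). The 10 mm steel pin's blind upper end lies 4 mm below the barrel's top at 0, and goes down with the value; its 16 mm head is underneath, with free space below it. It needs about 9 N to move plus 1.2 N for each 10 mm/s, and stays where it is left.
- drift_mid (a point): Centre, half-way up, of the slim drift, the one with the thinner grip: 130 mm long, about 200 g, standing nose down in one of the stand's holes. Lower 45 mm: flat-ended steel nose 8 mm across; above it a black round grip 22 mm across, 85 mm long. z points from nose to top; the nose end is 65 mm below this point, the shoulder 20 mm below it.
- fat_drift_mid (a point): Centre of the thick drift in the other hole: the same lengths, but its grip is 32 mm across; its nose, 12 mm across, does not enter the hinge. Not to be moved.
- stand_hole0 (a point): Centre of the mouth of one hole of the fixed plywood stand (160 mm long along its y, 70 mm wide along its x, 60 mm high). Hole 16 mm across, 52 mm deep, mouth at the stand's top, 60 mm above the counter. The drift seats with its shoulder on the stand's top, its centre 20 mm above this point.
- stand_hole1 (a point): The same for the stand's other hole, 90 mm from the first along the stand's y.
- bin: Small green open bin with brass fittings, 100 x 75 x 50 mm, origin under its centre. Leave alone.
- can: Grey spray-size can, 52 mm across, 100 mm tall, origin under its centre. Leave alone.
- hammer: Hammer, 260 mm long, lying on the counter. Leave alone.
Mind the look-alikes: they are no part of the job. Of the things that look like the fixture, the largest one is meant.

How it is judged:
On the way:
1. the slim drift, held against it, has driven the pin down by more than 22 mm (value of joint pin above 0.022 m and horizontal distance between drift_mid and bore_nominal below 0.012 m and height (world z) of drift_mid below 0.159 m), for 0.1 s.
At the end, for the whole second after the job is handed in: Pin down by over 22 mm on its scale; slim drift released, upright (0.1 rad), nose down in a stand hole with its shoulder seated (centre within 7 mm of the hole's axis and 24 mm of its mouth); thick drift within 15 mm of its start (value of joint pin above 0.022 m and ((horizontal distance between drift_mid and stand_hole0 below 0.007 m and distance between drift_mid and stand_hole0 below 0.024 m) or (horizontal distance between drift_mid and stand_hole1 below 0.007 m and distance between drift_mid and stand_hole1 below 0.024 m)) and angle between drift_mid's own z axis and vertical below 0.1 rad and distance of fat_drift_mid from where it was at the start of the episode below 0.015 m); the robot touches nothing.
It fails at once if the slim drift presses on the hinge or its pin with more than 30 N (contact force between drift and hinge above 30 N).
It fails at once if the bin, can, hammer or thick drift is moved by more than 30 mm (distance of any of bin, can, hammer, fat_drift_mid from where it was at the start of the episode above 0.03 m).
It also fails if it takes over 72 s, if anything falls off the work surface, if the arm or the gripper's body presses on something with over 40 N, if the wrist force passes 120 N, or if a joint passes its speed limit or range.

### The arm

A 7-joint arm with a two-finger parallel gripper is mounted at the origin on the work surface. World frame = base frame: x ahead of the robot, y to its left, z up, the work surface at z = 0. Lengths are in m, angles in rad, forces in N, time in s.
With the tool pointing down it reaches from about 0.4 to 0.85 m from the base axis. Payload 10.4 kg.
Tool frame: the origin (TCP) lies on the front face of the gripper's body, between the roots of the fingers; the fingertips stand 73 mm ahead of it and the grasp point (between the pads) lies 54 mm ahead of it; z points along the fingers, y is the line along which they close (so a half turn about z gives the same grasp; the last joint's range is limited). The gripper opens to 85 mm and grips with 20 to 120 N. Pads are 22 mm wide; open, the fingers measure 114 mm over their backs; the gripper's body (76 mm by 85 mm) begins 54 mm behind the grasp point. The pads swing forward as they close: fully open they stand 13 mm farther back than shut.
Start: joints at [-1.33, 0.332, -0.065, 1.46, 0.022, 1.35, -0.088], TCP at [0.163, 0.603, 0.304] pointing down, gripper open.
Joint ranges: [-2.6, 2.6], [-0.5, 2.12], [-1.47, 1.34], [0.16, 2.42], [-1.27, 4.41], [0.06, 2.06], [-2.6, 2.6]. Speed limits (rad/s): [2.22, 2.22, 2.79, 2.79, 3.14, 3.14, 3.14].

### API

Orientations are given as a unit quaternion [x, y, z, w].
In Python, from workcell import manip gives the robot as it stands.
- The arm moves only by the shell command python3 -m jog 'ROWS' [FORCE]. ROWS is JSON, a list of rows, each an object with "grip": the gripper command: -1 is fully open, 1 is shut, values between are in proportion; "slide": the shift along the tool's x, y, z in cm, a list of three; "yaw": the turn about the tool's z in rad. A call has 1 to 8 rows; each row shifts and turns the commanded pose from where the row before left it, along the tool's axes as they then stand; what a row does not reach is not made up. A row lasts 1/10 s, in which the tool goes at most 50 mm and 8.59 degrees, less where a joint would pass 70% of its speed; a pose out of reach is approached as far as the arm can. A call with a gripper value outside its range is refused whole. The fingers move at their own pace and stop on an object; FORCE is the grip in N (left out, the last holds). Time passes only in rows, so rows that do not move let the fingers close. It gives the time, the measured TCP pose, the force, the opening and the grip force at its end, in the units of the state.
- manip.get_obs(): the state, without advancing time (a new reading comes with each control period).
- manip.camera(name): name is "scene" or "side" or "wrist"; returns the picture (400x640x3 uint8, blue, green, red); there is no depth.
- manip.calibration(name): a dict with "vfov" (degrees; the focal length in pixels is half the picture's height over the tangent of half this angle, whatever the lens; pixels are square), "cx", "cy" (the principal point, pixels), "camera_from_world" (4x4, takes a point from world to camera coordinates). Camera axes: x right, y down, z forward; pixel columns grow to the right and rows downward; lengths in m; the calibration is good to about 2 mm. The wrist camera is an equidistant fisheye: a pixel r from the principal point sees the ray r / f radians off the axis. A picture is of the moment at which its call begins: read the wrist's pose just before it. calibration takes no time and is no camera call; for the wrist camera it gives the pose at the moment of the call.
- manip.hand_in(): hands the job in; it is judged then, once.
Trained networks look in the newest picture that a camera, given by its name, has taken for a name from the list of things; names that differ only in an ending like _2 or _b are one class to them, and where a whole thing is asked for, a point or a joint stands for the part that bears it (a point fixed in the world has none). Each returns a list of dicts, best first, with "conf" (0 to 1); they miss things now and then, are a little off and sometimes report something else, mostly with a low value. They report only what shows in the picture. A call takes as long as a camera call. They do not tell look-alikes from the thing itself.
- manip.masks_of(thing, camera): "region" (400x640 bool, what is visible of it) and "centre" ([column, row] in pixels, amid what is visible of it).
The state is a dict: "clock": time; "joint_pos": joint angles; "joint_velocities": joint speeds; "tau": joint torques, N m; "position": TCP position; "ee_rot": TCP orientation; "ft_force": force on the tool from outside, world axes, zero at the start; "torque": the same for the moment, N m; "grip_width": opening from 0.0 (shut) to 1.0 (fully open); "grasp_force": force on a finger pad.
Only numpy, scipy, OpenCV 4.12 (cv2) and the standard library are available. Lean on these libraries where they do the work, as an engineer would, in place of code of your own. Each camera call takes 0.05 s, during which the arm holds its last target. There are 200 camera calls.

## Working session

There is one attempt and no reset: what is moved stays moved. The work goes in short steps, Python scripts to look and compute and a shell command to move; the robot and the scene stay as the last step left them, time stands still between calls to the robot, and variables do not carry over. Pictures are saved under pics/ and viewed, at most 10 in all, crops included, and the job is handed in when it is done.

```bash
mkdir -p pics
cat > h.py <<'E'
import numpy as np, cv2
from workcell import manip
def snap(c,fn=None):
    K=manip.calibration(c); im=manip.camera(c)
    if fn: cv2.imwrite('pics/'+fn,im)
    return im,K
def ray(K,px,c):
    f=200/np.tan(np.radians(K['vfov']/2)); d=np.array([px[0]-K['cx'],px[1]-K['cy']],float)
    if c=='wrist':
        r=np.hypot(*d); t=r/f; v=np.array([*(np.sin(t)*d/max(r,1e-9)),np.cos(t)])
    else: v=np.array([*(d/f),1.])
    T=np.array(K['camera_from_world']); R=T[:3,:3]; return -R.T@T[:3,3], R.T@v
def at_z(K,px,c,z):
    o,v=ray(K,px,c); return o+v*(z-o[2])/v[2]
def proj(K,p,c):
    T=np.array(K['camera_from_world']); q=T[:3,:3]@np.array(p)+T[:3,3]
    f=200/np.tan(np.radians(K['vfov']/2))
    if c=='wrist':
        r=np.hypot(q[0],q[1]); t=np.arctan2(r,q[2]); return np.array([K['cx'],K['cy']])+f*t*q[:2]/max(r,1e-9)
    return np.array([K['cx'],K['cy']])+f*q[:2]/q[2]
E
python3 - <<'E'
from h import *
o=manip.get_obs(); print(o['clock'],o['position'],o['ee_rot'],o['grip_width'])
ims=[]
for c in ['scene','side','wrist']:
    im,K=snap(c,c+'0.png')
    oo,_=ray(K,(K['cx'],K['cy']),c); print(c,K['vfov'],oo.round(3),_.round(2))
    for t in ['fixture','drift_mid','fat_drift_mid','bin','can','hammer','pin']:
        for m in manip.masks_of(t,c)[:3]:
            ys,xs=np.nonzero(m['region']); print(c,t,round(m['conf'],2),np.round(m['centre']),xs.min(),xs.max(),ys.min(),ys.max(),len(xs))
E
```

```text
0.0 [0.16289169 0.60311126 0.30309074] [ 1.31506114e-01  9.91315085e-01 -7.34687424e-04 -6.44837136e-05] 1.0015133341159912
scene 46.09588543631841 [0.947 0.452 1.125] [-0.33 -0.41 -0.85]
scene fixture 0.88 [258. 142.] 240 279 125 162 886
scene fixture 0.81 [343. 144.] 324 362 127 165 920
scene fixture 0.72 [288. 183.] 254 325 158 218 2318
scene drift_mid 0.45 [400. 259.] 393 404 249 268 157
scene drift_mid 0.35 [287. 188.] 254 326 160 216 2138
scene fat_drift_mid 0.79 [375. 226.] 368 383 218 243 330
scene bin 0.9 [229. 233.] 207 252 210 254 1307
scene can 0.57 [356. 199.] 345 365 183 216 565
scene hammer 0.78 [308. 310.] 249 354 277 347 1598
scene pin 0.27 [399. 258.] 392 404 249 269 182
side 55.80617627414875 [ 0.238 -0.509  0.6  ] [ 0.42  0.6  -0.68]
side fixture 0.95 [248. 322.] 210 288 282 363 3327
side fixture 0.78 [398. 339.] 365 432 298 381 3490
side fixture 0.73 [349. 261.] 291 395 208 306 4789
side drift_mid 0.65 [235. 130.] 231 243 116 150 306
side fat_drift_mid 0.87 [250. 149.] 242 259 134 172 546
side bin 0.8 [417. 203.] 389 447 178 226 2005
side can 0.63 [261. 210.] 247 275 185 235 1215
side hammer 0.74 [326. 145.] 287 379 130 168 1047
side pin 0.48 [346. 260.] 291 395 207 307 4900
wrist 65.70646984690485 [0.087 0.624 0.374] [ 0.29 -0.08 -0.95]
wrist fixture 0.96 [ 45. 386.] 31 59 366 399 444
wrist fixture 0.73 [ 66. 377.] 52 78 366 392 444
wrist pin 0.25 [ 65. 381.] 52 78 367 391 393
```

Run:
```python
from h import *
a=cv2.imread('pics/scene0.png')[100:360,190:450]; b=cv2.imread('pics/side0.png')[80:400,180:480]
a=cv2.resize(a,(400,400),interpolation=cv2.INTER_CUBIC);b=cv2.resize(b,(400,427),interpolation=cv2.INTER_CUBIC)
o=np.zeros((427,800,3),np.uint8);o[:400,:400]=a;o[:,400:]=b;cv2.imwrite('pics/m.png',o)
```

```text
(no output)
```

View pics/m.png

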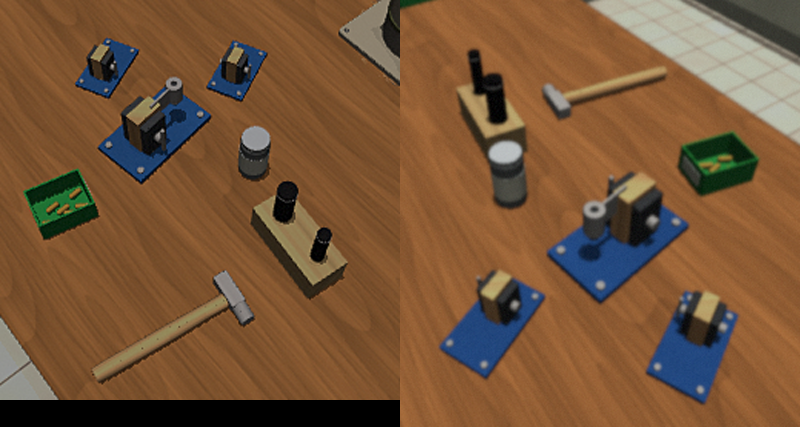

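The picture shows the large fixture in the middle with its barrel at scene px (303,155) and side px (326,236). The slim drift is in the stand at scene (399,251) and side (235,119), and the thick one is at scene (375,222).

Run:
```python
from h import *
from scipy.optimize import least_squares
K={c:manip.calibration(c) for c in ['scene','side']}
def tri(p,q):
    f=lambda x:np.r_[proj(K['scene'],x,'scene')-p,proj(K['side'],x,'side')-q]
    r=least_squares(f,[.5,0.1,.1]); return r.x.round(4),r.fun.round(1)
print('barrel',tri((303,154.6),(326,236)),at_z(K['scene'],(303,154.6),'scene',.109),at_z(K['side'],(326,236),'side',.109))
S=cv2.imread('pics/scene0.png');D=cv2.imread('pics/side0.png')
C={'slimmask':((400,259),(235,130))}
for n in ['slim','fat']:
    s,d={'slim':((400,259),(235,130)),'fat':((375,226),(250,149))}[n]
    print(n,tri(s,d))
print('slimtop',at_z(K['scene'],(399,252),'scene',.145),at_z(K['side'],(235.5,119),'side',.145))
print('fattop',at_z(K['scene'],(190+.65*287,100+.65*187),'scene',.145),at_z(K['side'],(180+.75*94,80+.75*80),'side',.145))
sc=lambda u,v:(190+.65*u,100+.65*v)
for c in [(253,213),(285,185),(346,265),(313,282)]: print('standcorner',at_z(K['scene'],sc(*c),'scene',.06).round(4))
for c in [(100,147),(143,180),(210,119),(168,88)]: print('base',at_z(K['scene'],sc(*c),'scene',.012).round(4))
print('can',at_z(K['scene'],(356,195),'scene',.1)); print('bin',at_z(K['scene'],(229,233),'scene',.03))
o=manip.get_obs();from scipy.spatial.transform import Rotation as R
print(R.from_quat(o['ee_rot']).as_matrix().round(3))
```

```text
barrel (array([ 0.4964, -0.1602,  0.1071]), array([-0.4,  0. , -0.3, -0. ])) [ 0.49645686 -0.15840147  0.109     ] [ 0.49578966 -0.16178917  0.109     ]
slim (array([0.51  , 0.2255, 0.1115]), array([ 0.7, -0.2,  0.7,  0.1]))
fat (array([0.4994, 0.127 , 0.1196]), array([ 0.5, -0.1,  0.4,  0.1]))
slimtop [0.51551496 0.21855077 0.145     ] [0.51097501 0.2174369  0.145     ]
fattop [0.50080803 0.12834316 0.145     ] [0.50067736 0.12261322 0.145     ]
standcorner [0.5384 0.1002 0.06  ]
standcorner [0.4621 0.0954 0.06  ]
standcorner [0.4863 0.261  0.06  ]
standcorner [0.5461 0.2483 0.06  ]
base [ 0.6449 -0.1909  0.012 ]
base [ 0.6262 -0.087   0.012 ]
base [ 0.452 -0.111  0.012]
base [ 0.468  -0.2164  0.012 ]
can [0.46784269 0.02344382 0.1       ]
bin [ 0.769094   -0.12988675  0.03      ]
[[-0.965  0.261 -0.   ]
 [ 0.261  0.965  0.   ]
 [ 0.     0.    -1.   ]]
```

```bash
python3 -m jog '[{"grip":-1,"slide":[-3,-2,0],"yaw":0},{"grip":-1,"slide":[-4,-2.5,0],"yaw":0},{"grip":-1,"slide":[-4,-2.5,0],"yaw":0},{"grip":-1,"slide":[-4,-2.5,0],"yaw":0},{"grip":-1,"slide":[-4,-2.5,0],"yaw":0},{"grip":-1,"slide":[-4,-2.5,0],"yaw":0},{"grip":-1,"slide":[-4,-2.5,0],"yaw":0},{"grip":-1,"slide":[-4,-2.5,0],"yaw":0}]' 80
python3 -m jog '[{"grip":-1,"slide":[-3,-2,0],"yaw":0},{"grip":-1,"slide":[-3,-2,0],"yaw":0},{"grip":-1,"slide":[-2,-2,0],"yaw":0},{"grip":-1,"slide":[0,0,0],"yaw":0},{"grip":-1,"slide":[0,0,0],"yaw":0}]'
cat >> h.py <<'E'
from scipy.spatial.transform import Rotation as Ro
def tool(p):
    o=manip.get_obs(); return Ro.from_quat(o['ee_rot']).as_matrix().T@(np.array(p)-o['position'])*100
def look(fn,things):
    im,K=snap('wrist',fn)
    for t in things:
        for m in manip.masks_of(t,'wrist')[:3]:
            ys,xs=np.nonzero(m['region']); print(t,round(m['conf'],2),np.round(m['centre'],1),xs.min(),xs.max(),ys.min(),ys.max())
    return im,K
E
python3 - <<'E'
from h import *
im,K=look('w1.png',['drift_mid','fat_drift_mid'])
print(tool([.513,.218,.145]), proj(K,[.513,.218,.145],'wrist'),proj(K,[.501,.126,.145],'wrist'))
print(Ro.from_quat(manip.get_obs()['ee_rot']).as_matrix().round(3))
E
```

```text
clock: 2.0
position: [0.4124, 0.3327, 0.3043]
ee_rot: [0.131, 0.991, 0.0, 0.0]
ft_force: [1.6, 0.5, 0.6]
grip_width: 1.003
grasp_force: 0.0
clock: 2.5
position: [0.4731, 0.2553, 0.304]
ee_rot: [0.132, 0.991, 0.0, -0.0]
ft_force: [0.1, 1.8, 0.1]
grip_width: 1.0
grasp_force: 0.0
drift_mid 0.74 [292.5 246.2] 278 306 219 275
[-4.94224376 -2.69524305 15.88628807] [288.20463174 267.30176295] [189.65148322 275.7998539 ]
[[-0.966  0.259 -0.   ]
 [ 0.259  0.966  0.   ]
 [ 0.     0.    -1.   ]]
```

View pics/w1.png

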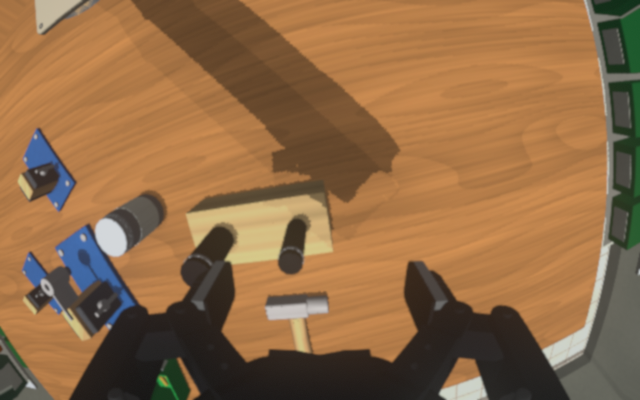

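The slim drift's top is at (291,262), the thick one's at (196,268), and the stand is between (187,212) and (332,250).

Run:
```python
from h import *
K=manip.calibration('wrist')
a=at_z(K,(291,262),'wrist',.145);b=at_z(K,(196,268),'wrist',.145);print(a,b,np.linalg.norm(a-b),np.degrees(np.arctan2(*(a-b)[:2])))
for c in [(187,212),(324,182),(332,250)]: print(at_z(K,c,'wrist',.06))
print(tool(a))
# nose hole base of grip
print(at_z(K,(293,220),'wrist',.06))
```

```text
[0.50794667 0.22339296 0.145     ] [0.49426445 0.13758256 0.145     ] 0.08689434577023286 9.059389980827744
[0.4607335  0.10432854 0.06      ]
[0.46875038 0.26353862 0.06      ]
[0.54666124 0.25244404 0.06      ]
[-4.31456529 -2.30508845 15.88664633]
[0.50084301 0.22041218 0.06      ]
```

```bash
python3 -m jog '[{"grip":-1,"slide":[-2.3,-1.2,3],"yaw":0.07},{"grip":-1,"slide":[-2.3,-1.2,3],"yaw":0.03},{"grip":-1,"slide":[0,0,0],"yaw":0},{"grip":-1,"slide":[0,0,0],"yaw":0}]'
python3 - <<'E'
from h import *
im,K=look('w2.png',['drift_mid','fat_drift_mid'])
print(tool([.51,.22,.145]), proj(K,[.51,.22,.145],'wrist'),Ro.from_quat(manip.get_obs()['ee_rot']).as_matrix().round(3))
E
```

```text
clock: 3.05
position: [0.5094, 0.2196, 0.2434]
ee_rot: [0.181, 0.984, -0.0, -0.001]
ft_force: [-0.0, 0.4, 1.0]
grip_width: 1.004
grasp_force: 0.0
drift_mid 0.87 [320.2 229.7] 302 337 193 261
fat_drift_mid 0.79 [207.7 246.4] 172 241 213 291
[-0.05867801 -0.05693128  9.99426202] [319.73690521 247.15218428] [[-0.935  0.354  0.001]
 [ 0.354  0.935  0.001]
 [-0.001  0.002 -1.   ]]
```

View pics/w2.png

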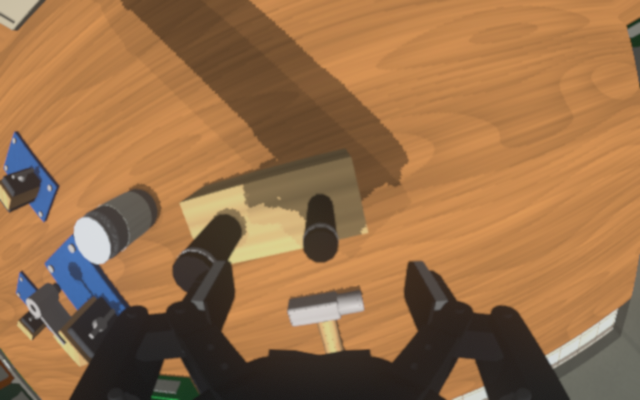

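The slim drift's top is at (320,243), against a predicted (320,247), so the gripper is about centred over it. The thick drift is at (195,265), near the left finger. I'll yaw back to line up with the stand and half-close before going down.

```bash
python3 -m jog '[{"grip":-0.4,"slide":[0.1,0,0],"yaw":-0.1},{"grip":-0.4,"slide":[0.1,0,0],"yaw":-0.1},{"grip":-0.4,"slide":[0,0,1.5],"yaw":0},{"grip":-0.4,"slide":[0,0,2],"yaw":0},{"grip":-0.4,"slide":[0,0,2],"yaw":0},{"grip":-0.4,"slide":[0,0,2],"yaw":0},{"grip":-0.4,"slide":[0,0,0.9],"yaw":0},{"grip":-0.4,"slide":[0,0,0],"yaw":0}]'
python3 - <<'E'
from h import *
im,K=look('w3.png',['drift_mid','fat_drift_mid'])
E
```

```text
clock: 4.0
position: [0.5074, 0.2202, 0.1596]
ee_rot: [0.081, 0.997, -0.0, -0.0]
ft_force: [0.7, 0.5, 0.1]
grip_width: 0.699
grasp_force: 0.0
drift_mid 0.93 [319.5 303.6] 290 348 236 353
fat_drift_mid 0.58 [148.  282.5] 91 205 234 351
```

View pics/w3.png

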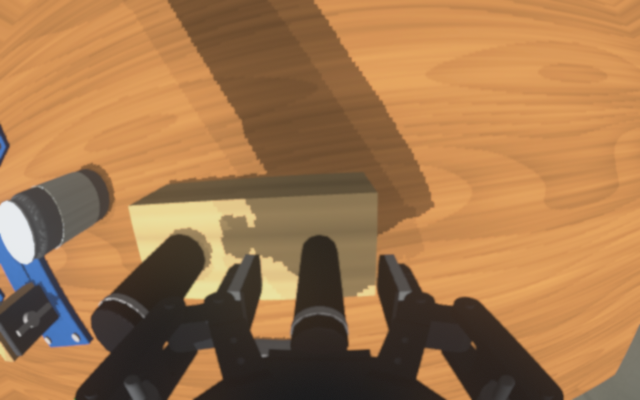

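The drift stands centred between the pads at columns 290 to 348, and the thick drift is clear. Closing now.

```bash
python3 -m jog '[{"grip":1,"slide":[0,0,0],"yaw":0},{"grip":1,"slide":[0,0,0],"yaw":0},{"grip":1,"slide":[0,0,0],"yaw":0},{"grip":1,"slide":[0,0,0],"yaw":0},{"grip":1,"slide":[0,0,0],"yaw":0},{"grip":1,"slide":[0,0,0],"yaw":0}]' 90
python3 - <<'E'
from h import *
im,K=look('w4.png',['drift_mid'])
o=manip.get_obs(); p=o['position']; M=Ro.from_quat(o['ee_rot']).as_matrix(); print(M.round(3))
m=manip.masks_of('drift_mid','wrist')[0]['region']; ys,xs=np.nonzero(m)
for dx in [-.004,0,.004]:
    print(dx,proj(K,p+M@[dx+.0,0,.0996],'wrist').round(1),proj(K,p+M@[dx-.011,0,.0996],'wrist').round(1),proj(K,p+M@[dx,0,.0146],'wrist').round(1))
E
```

```text
clock: 4.75
position: [0.5082, 0.22, 0.1607]
ee_rot: [0.082, 0.997, 0.0, 0.0]
ft_force: [-1.8, 0.1, 6.3]
grip_width: 0.239
grasp_force: 87.6
drift_mid 0.78 [317.7 301.3] 290 348 232 353
[[-0.987  0.163  0.001]
 [ 0.163  0.987  0.001]
 [-0.001  0.001 -1.   ]]
-0.004 [318.3 251.4] [318.3 267.1] [317.9 350.6]
0 [318.3 245.4] [318.3 261.5] [317.9 343. ]
0.004 [318.3 239.4] [318.3 255.8] [317.8 335. ]
```

```bash
python3 -m jog '[{"grip":1,"slide":[0,0,-1],"yaw":0},{"grip":1,"slide":[0,0,-2],"yaw":0},{"grip":1,"slide":[0,0,-2],"yaw":0},{"grip":1,"slide":[0,0,-3],"yaw":0},{"grip":1,"slide":[0,0,-3],"yaw":0},{"grip":1,"slide":[0,0,-3],"yaw":0},{"grip":1,"slide":[0,0,-3],"yaw":0},{"grip":1,"slide":[0,0,0],"yaw":0}]'
python3 - <<'E'
from h import *
print(tool([.4965,-.1605,.15+.14]))
E
```

```text
clock: 5.7
position: [0.509, 0.2199, 0.3345]
ee_rot: [0.082, 0.997, 0.002, 0.003]
ft_force: [0.0, 0.1, -2.1]
grip_width: 0.235
grasp_force: 88.1
[ -4.95832435 -37.75117138   4.31676541]
```

```bash
python3 -m jog '[{"grip":1,"slide":[0,-2,0],"yaw":0},{"grip":1,"slide":[-0.5,-4,0],"yaw":0},{"grip":1,"slide":[-0.5,-5,0],"yaw":0},{"grip":1,"slide":[-0.5,-5,0],"yaw":0},{"grip":1,"slide":[-0.5,-5,0],"yaw":0},{"grip":1,"slide":[-1,-5,0],"yaw":0},{"grip":1,"slide":[-1,-4,0],"yaw":0},{"grip":1,"slide":[-1,-4,0],"yaw":0}]'
python3 -m jog '[{"grip":1,"slide":[0,-2,0],"yaw":0},{"grip":1,"slide":[0,-1,0],"yaw":0},{"grip":1,"slide":[0,0,0],"yaw":0},{"grip":1,"slide":[0,0,0],"yaw":0},{"grip":1,"slide":[0,0,0],"yaw":0}]'
python3 - <<'E'
from h import *
print(tool([.4965,-.1605,.109]))
im,K=snap('wrist','w5.png'); print(proj(K,[.4965,-.1605,.109],'wrist'))
s,Ks=snap('scene','s5.png'); d,Kd=snap('side','d5.png')
crops=[cv2.resize(i[int(c[1])-h:int(c[1])+h,int(c[0])-w:int(c[0])+w],(400,300),interpolation=cv2.INTER_CUBIC) for i,c,w,h in [(im,(318,260),140,105),(s,(303,150),60,45),(d,(326,225),60,45)]]
o=np.zeros((600,800,3),np.uint8);o[:300,:400]=crops[0];o[:300,400:]=crops[1];o[300:,:400]=crops[2];cv2.imwrite('pics/m5.png',o)
E
```

```text
clock: 6.5
position: [0.5004, -0.1248, 0.3291]
ee_rot: [0.082, 0.997, 0.0, -0.001]
ft_force: [0.6, 0.2, -1.5]
grip_width: 0.236
grasp_force: 88.2
clock: 7.0
position: [0.4972, -0.1501, 0.3296]
ee_rot: [0.081, 0.997, 0.0, -0.0]
ft_force: [-0.2, 1.0, -2.1]
grip_width: 0.236
grasp_force: 88.3
[-0.11021349 -1.04429311 22.06423182]
[307.79309493 193.61588181]
```

View pics/m5.png

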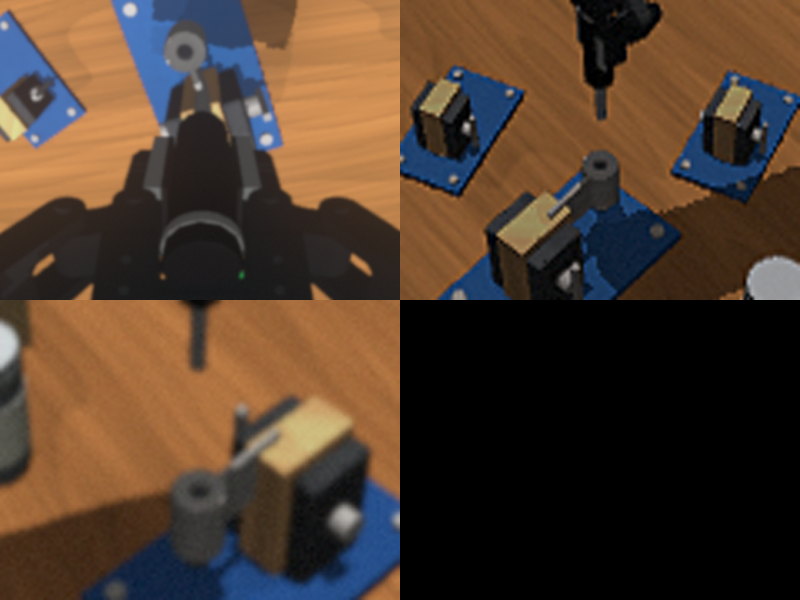

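The wrist crop shows the bore at about px (307.5,191.4). In scene, the nose tip is at (303,140) and the bore at (303.6,153.3). In side, the nose is at (325.7,201) and the bore at (326,237).

Run:
```python
from h import *
K={c:manip.calibration(c) for c in ['scene','side','wrist']}
nz=manip.get_obs()['position'][2]-.1457
for c,b,n in [('scene',(303.6,153.3),(303,140.1)),('side',(326,237),(325.7,201)),('wrist',(307.5,191.4),None)]:
    B=at_z(K[c],b,c,.109); print(c,B.round(4))
    if n: N=at_z(K[c],n,c,nz); print('  nose',N.round(4),'diff',(B-N).round(4))
o=manip.get_obs();M=Ro.from_quat(o['ee_rot']).as_matrix();print(M.round(3),o['position']-[0,0,.1457])
```

```text
scene [ 0.4925 -0.1608  0.109 ]
  nose [ 0.5013 -0.149   0.1841] diff [-0.0087 -0.0117 -0.0751]
side [ 0.4945 -0.1636  0.109 ]
  nose [ 0.499  -0.1539  0.1841] diff [-0.0045 -0.0097 -0.0751]
wrist [ 0.4943 -0.1611  0.109 ]
[[-0.987  0.161 -0.   ]
 [ 0.161  0.987  0.   ]
 [ 0.     0.    -1.   ]] [ 0.49714558 -0.15077876  0.18411182]
```

```bash
python3 -m jog '[{"grip":1,"slide":[0.3,-1.1,0],"yaw":0},{"grip":1,"slide":[0,0,1.5],"yaw":0},{"grip":1,"slide":[0,0,2],"yaw":0},{"grip":1,"slide":[0,0,1.5],"yaw":0},{"grip":1,"slide":[0,0,0.8],"yaw":0},{"grip":1,"slide":[0,0,0],"yaw":0},{"grip":1,"slide":[0,0,0],"yaw":0}]'
python3 - <<'E'
from h import *
P=manip.get_obs()['position'];print(P)
im,K=snap('wrist','w6.png'); s,Ks=snap('scene','s6.png'); d,Kd=snap('side','d6.png')
B=[.494,-.161,.109];print([proj(k,B,c) for k,c in [(K,'wrist'),(Ks,'scene'),(Kd,'side')]])
crops=[cv2.resize(i[int(c[1])-h:int(c[1])+h,int(c[0])-w:int(c[0])+w],(400,300),interpolation=cv2.INTER_CUBIC) for i,c,w,h in [(im,(318,220),80,60),(s,(303,150),24,18),(d,(326,230),32,24)]]
o=np.zeros((600,800,3),np.uint8);o[:300,:400]=crops[0];o[:300,400:]=crops[1];o[300:,:400]=crops[2];cv2.imwrite('pics/m6.png',o)
E
```

```text
clock: 7.85
position: [0.4923, -0.1625, 0.2725]
ee_rot: [0.082, 0.997, -0.0, 0.0]
ft_force: [1.3, 0.8, -0.5]
grip_width: 0.237
grasp_force: 88.2
[ 0.49233901 -0.16245747  0.27249349]
[array([320.5896229 , 212.92540603]), array([303.112561  , 153.53225683]), array([324.88797914, 236.15496858])]
```

View pics/m6.png

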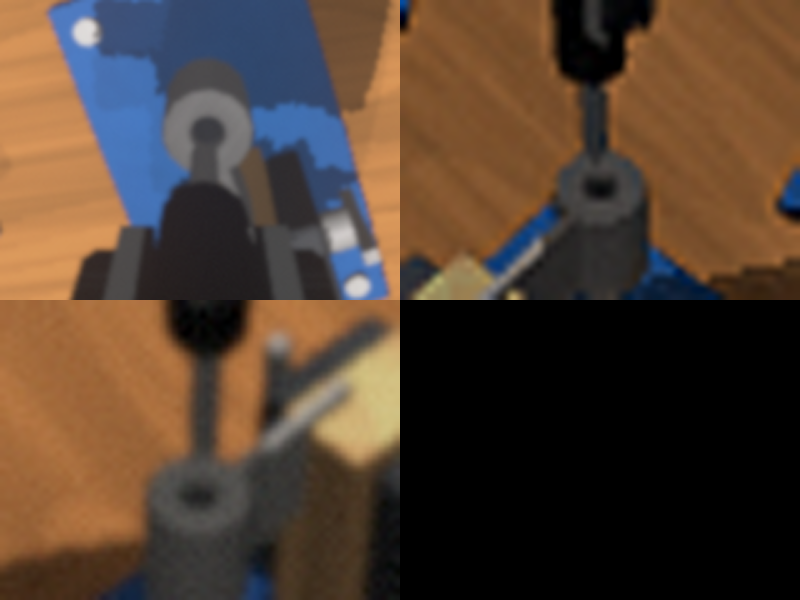

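Wrist: bore (321.2,212), nose end about (320,220). Scene: bore (303,154.4), nose end (302.4,150.9). Side: bore (326,237.2), nose end about (326.5,231.5).

Run:
```python
from h import *
K={c:manip.calibration(c) for c in ['scene','side','wrist']}
o=manip.get_obs();M=Ro.from_quat(o['ee_rot']).as_matrix()
nz=o['position'][2]-.1457
for c,b,n in [('scene',(303,154.4),(302.4,150.9)),('side',(326,237.2),(326.5,231.5)),('wrist',(321.2,212),(320,220))]:
    B=at_z(K[c],b,c,.109); N=at_z(K[c],n,c,nz); print(c,B.round(4),N.round(4),'tooldiff cm',(M.T@(B-N)*100).round(2))
N=o['position']+M@[0,0,.1457];print(N,[proj(K[c],N,c).round(1) for c in K],[proj(K[c],N+M@[.004,0,0],c).round(1) for c in K])
```

```text
scene [ 0.496  -0.1589  0.109 ] [ 0.498  -0.1582  0.127 ] tooldiff cm [ 0.19 -0.11  1.8 ]
side [ 0.4942 -0.164   0.109 ] [ 0.4928 -0.1668  0.127 ] tooldiff cm [-0.09  0.3   1.8 ]
wrist [ 0.4937 -0.1602  0.109 ] [ 0.4936 -0.1613  0.127 ] tooldiff cm [0.02 0.1  1.8 ]
[ 0.49270549 -0.16231754  0.12696228] [array([303. , 148.9]), array([324.9, 229.9]), array([318.4, 219.1])] [array([304.3, 148.3]), array([322.8, 230.6]), array([318.4, 214. ])]
```

```bash
python3 -m jog '[{"grip":1,"slide":[0.03,0.1,0.4],"yaw":0},{"grip":1,"slide":[0,0,0.5],"yaw":0},{"grip":1,"slide":[0,0,0.3],"yaw":0},{"grip":1,"slide":[0,0,0.1],"yaw":0},{"grip":1,"slide":[0,0,0],"yaw":0},{"grip":1,"slide":[0,0,0],"yaw":0}]'
python3 - <<'E'
from h import *
o=manip.get_obs();P=o['position'];print(P,o['ft_force'])
im,K=snap('wrist','w7.png'); s,Ks=snap('scene','s7.png'); d,Kd=snap('side','d7.png')
crops=[cv2.resize(i[int(c[1])-h:int(c[1])+h,int(c[0])-w:int(c[0])+w],(400,300),interpolation=cv2.INTER_CUBIC) for i,c,w,h in [(im,(318,220),40,30),(s,(303,150),16,12),(d,(326,235),16,12)]]
o=np.zeros((600,800,3),np.uint8);o[:300,:400]=crops[0];o[:300,400:]=crops[1];o[300:,:400]=crops[2];cv2.imwrite('pics/m7.png',o)
E
```

```text
clock: 8.6
position: [0.4921, -0.1611, 0.259]
ee_rot: [0.082, 0.997, 0.0, 0.0]
ft_force: [-0.3, 0.5, -1.7]
grip_width: 0.228
grasp_force: 88.2
[ 0.49212645 -0.16112649  0.25895596] [-0.25647453  0.46351935 -1.67418022]
```

View pics/m7.png

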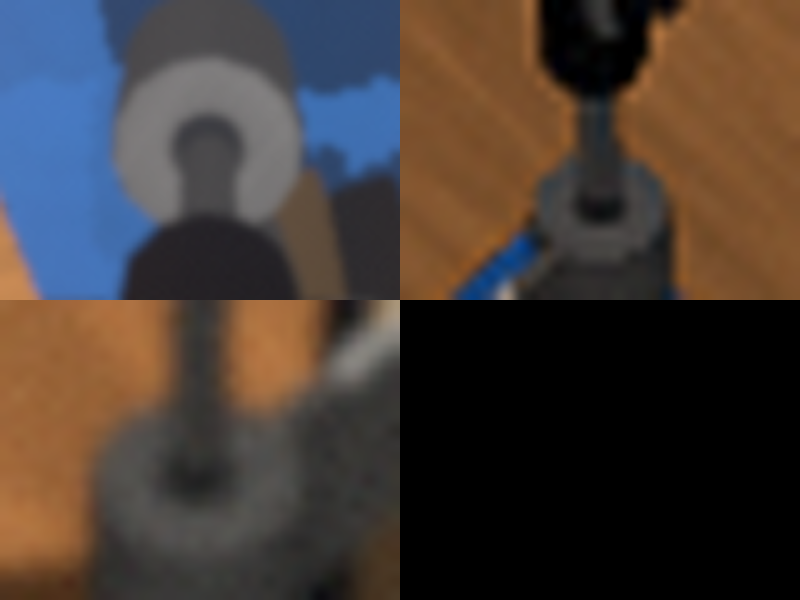

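The nose looks concentric with the bore in all three views: wrist crop nose column 209 against bore 208, scene 600 against 600. I'll lower slowly.

```bash
python3 -m jog '[{"grip":1,"slide":[0,0,0.1],"yaw":0},{"grip":1,"slide":[0,0,0.1],"yaw":0},{"grip":1,"slide":[0,0,0.1],"yaw":0},{"grip":1,"slide":[0,0,0.1],"yaw":0},{"grip":1,"slide":[0,0,0.05],"yaw":0},{"grip":1,"slide":[0,0,0.05],"yaw":0},{"grip":1,"slide":[0,0,0],"yaw":0}]'; python3 -m jog '[{"grip":1,"slide":[0,0,0.05],"yaw":0},{"grip":1,"slide":[0,0,0],"yaw":0}]'
```

```text
clock: 9.45
position: [0.492, -0.1611, 0.2538]
ee_rot: [0.082, 0.997, 0.0, -0.0]
ft_force: [-0.1, 0.1, -1.2]
grip_width: 0.231
grasp_force: 88.2
clock: 9.65
position: [0.4921, -0.1611, 0.2533]
ee_rot: [0.082, 0.997, 0.0, -0.0]
ft_force: [-0.7, 0.0, -3.3]
grip_width: 0.236
grasp_force: 88.2
```

```bash
python3 -m jog '[{"grip":1,"slide":[0,0,0.05],"yaw":0},{"grip":1,"slide":[0,0,0.05],"yaw":0},{"grip":1,"slide":[0,0,0.05],"yaw":0},{"grip":1,"slide":[0,0,0],"yaw":0}]';python3 -m jog '[{"grip":1,"slide":[0,0,0.05],"yaw":0},{"grip":1,"slide":[0,0,0.05],"yaw":0},{"grip":1,"slide":[0,0,0],"yaw":0}]'
```

```text
clock: 10.05
position: [0.4921, -0.1611, 0.2518]
ee_rot: [0.082, 0.997, 0.0, -0.0]
ft_force: [0.8, -0.3, -2.0]
grip_width: 0.235
grasp_force: 88.2
clock: 10.35
position: [0.492, -0.1611, 0.2508]
ee_rot: [0.082, 0.997, 0.0, -0.0]
ft_force: [-0.4, -0.1, -1.3]
grip_width: 0.239
grasp_force: 88.2
```

```bash
for i in 1 ; do python3 -m jog '[{"grip":1,"slide":[0,0,0.05],"yaw":0},{"grip":1,"slide":[0,0,0.05],"yaw":0},{"grip":1,"slide":[0,0,0.05],"yaw":0},{"grip":1,"slide":[0,0,0],"yaw":0}]'; done; python3 -m jog '[{"grip":1,"slide":[0,0,0.05],"yaw":0},{"grip":1,"slide":[0,0,0.05],"yaw":0},{"grip":1,"slide":[0,0,0],"yaw":0}]'
```

```text
clock: 10.75
position: [0.4921, -0.1611, 0.2495]
ee_rot: [0.082, 0.997, 0.0, 0.0]
ft_force: [-0.2, -0.2, -0.3]
grip_width: 0.233
grasp_force: 88.2
clock: 11.05
position: [0.4924, -0.1612, 0.2491]
ee_rot: [0.082, 0.997, 0.0, 0.0]
ft_force: [-1.3, -0.0, 5.3]
grip_width: 0.236
grasp_force: 88.3
```

Contact about 5.5 mm below the top, so this is the pin. Pushing steadily.

```bash
python3 -m jog '[{"grip":1,"slide":[0,0,0.05],"yaw":0},{"grip":1,"slide":[0,0,0.05],"yaw":0},{"grip":1,"slide":[0,0,0.05],"yaw":0},{"grip":1,"slide":[0,0,0.05],"yaw":0}]'
```

```text
clock: 11.45
position: [0.4924, -0.1612, 0.2472]
ee_rot: [0.082, 0.997, 0.0, 0.001]
ft_force: [-2.2, -0.0, 7.3]
grip_width: 0.234
grasp_force: 88.3
```

```bash
python3 -m jog '[{"grip":1,"slide":[0,0,0.05],"yaw":0},{"grip":1,"slide":[0,0,0.05],"yaw":0},{"grip":1,"slide":[0,0,0.05],"yaw":0},{"grip":1,"slide":[0,0,0.05],"yaw":0}]'
```

```text
clock: 11.85
position: [0.4924, -0.1612, 0.2452]
ee_rot: [0.082, 0.997, 0.0, 0.001]
ft_force: [-2.2, 0.5, 7.4]
grip_width: 0.234
grasp_force: 88.3
```

```bash
python3 -m jog '[{"grip":1,"slide":[0,0,0.07],"yaw":0},{"grip":1,"slide":[0,0,0.07],"yaw":0},{"grip":1,"slide":[0,0,0.07],"yaw":0},{"grip":1,"slide":[0,0,0.07],"yaw":0},{"grip":1,"slide":[0,0,0.07],"yaw":0},{"grip":1,"slide":[0,0,0.07],"yaw":0},{"grip":1,"slide":[0,0,0.07],"yaw":0},{"grip":1,"slide":[0,0,0.07],"yaw":0}]'
```

```text
clock: 12.65
position: [0.4924, -0.1612, 0.2396]
ee_rot: [0.082, 0.997, 0.0, 0.001]
ft_force: [-1.7, 0.3, 7.2]
grip_width: 0.235
grasp_force: 88.3
```

```bash
python3 -m jog '[{"grip":1,"slide":[0,0,0.07],"yaw":0},{"grip":1,"slide":[0,0,0.07],"yaw":0},{"grip":1,"slide":[0,0,0.07],"yaw":0},{"grip":1,"slide":[0,0,0.07],"yaw":0},{"grip":1,"slide":[0,0,0.07],"yaw":0},{"grip":1,"slide":[0,0,0.07],"yaw":0},{"grip":1,"slide":[0,0,0.07],"yaw":0},{"grip":1,"slide":[0,0,0.07],"yaw":0}]'
```

```text
clock: 13.45
position: [0.4924, -0.1612, 0.234]
ee_rot: [0.082, 0.997, 0.0, 0.001]
ft_force: [-1.8, 0.8, 6.8]
grip_width: 0.236
grasp_force: 88.3
```

```bash
python3 -m jog '[{"grip":1,"slide":[0,0,0.07],"yaw":0},{"grip":1,"slide":[0,0,0.07],"yaw":0},{"grip":1,"slide":[0,0,0.07],"yaw":0},{"grip":1,"slide":[0,0,0.07],"yaw":0},{"grip":1,"slide":[0,0,0.07],"yaw":0},{"grip":1,"slide":[0,0,0.07],"yaw":0},{"grip":1,"slide":[0,0,0.07],"yaw":0},{"grip":1,"slide":[0,0,0.07],"yaw":0}]'
```

```text
clock: 14.25
position: [0.4924, -0.1612, 0.2284]
ee_rot: [0.082, 0.997, 0.0, 0.001]
ft_force: [-1.5, 0.9, 7.8]
grip_width: 0.236
grasp_force: 88.3
```

```bash
python3 -m jog '[{"grip":1,"slide":[0,0,0.07],"yaw":0},{"grip":1,"slide":[0,0,0.07],"yaw":0},{"grip":1,"slide":[0,0,0.07],"yaw":0},{"grip":1,"slide":[0,0,0.07],"yaw":0},{"grip":1,"slide":[0,0,0.05],"yaw":0},{"grip":1,"slide":[0,0,0],"yaw":0},{"grip":1,"slide":[0,0,0],"yaw":0}]'
python3 - <<'E'
from h import *
o=manip.get_obs();P=o['position'];print(P,o['ft_force'])
im,K=snap('wrist','w8.png'); s,Ks=snap('scene','s8.png'); d,Kd=snap('side','d8.png')
m=P*1; 
for k,c in [(Ks,'scene'),(Kd,'side')]: print(c,[proj(k,[.494,-.161,z],c).round(1) for z in (.065,.109,P[2]-.1007)])
crops=[cv2.resize(i[int(c[1])-h:int(c[1])+h,int(c[0])-w:int(c[0])+w],(400,300),interpolation=cv2.INTER_CUBIC) for i,c,w,h in [(s,(303,150),32,24),(d,(326,240),40,30)]]
o=np.zeros((300,800,3),np.uint8);o[:300,:400]=crops[0];o[:300,400:]=crops[1];cv2.imwrite('pics/m8.png',cv2.convertScaleAbs(o,alpha=1.6))
E
```

```text
clock: 14.95
position: [0.4924, -0.1612, 0.2249]
ee_rot: [0.082, 0.997, 0.0, 0.0]
ft_force: [-2.3, -0.5, 5.9]
grip_width: 0.235
grasp_force: 88.3
[ 0.49236293 -0.16118274  0.22494072] [-2.29514793 -0.50545411  5.86788546]
scene [array([303.5, 163.1]), array([303.1, 153.5]), array([303. , 150.1])]
side [array([324.5, 252.4]), array([324.9, 236.2]), array([325. , 230.2])]
```

View pics/m8.png

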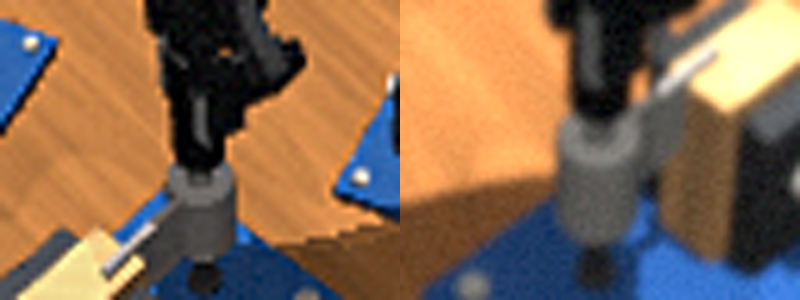

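The nose is deep in the barrel (shoulder just above it) and the pin head shows below it at scene crop (203,278), so the pin is at about 25.8 mm. Withdrawing.

```bash
python3 -m jog '[{"grip":1,"slide":[0,0,-0.3],"yaw":0},{"grip":1,"slide":[0,0,-0.6],"yaw":0},{"grip":1,"slide":[0,0,-1],"yaw":0},{"grip":1,"slide":[0,0,-1.5],"yaw":0},{"grip":1,"slide":[0,0,-2],"yaw":0},{"grip":1,"slide":[0,0,-3],"yaw":0},{"grip":1,"slide":[0,0,-2.5],"yaw":0},{"grip":1,"slide":[0,0,0],"yaw":0}]'
python3 -m jog '[{"grip":1,"slide":[0,2,0],"yaw":0},{"grip":1,"slide":[0.5,4,0],"yaw":0},{"grip":1,"slide":[0.5,5,0],"yaw":0},{"grip":1,"slide":[0.5,5,0],"yaw":0},{"grip":1,"slide":[1,5,0],"yaw":0},{"grip":1,"slide":[1,5,0],"yaw":0},{"grip":1,"slide":[1,4,0],"yaw":0},{"grip":1,"slide":[0.3,4,0],"yaw":0}]'
python3 -m jog '[{"grip":1,"slide":[0,2,0],"yaw":0},{"grip":1,"slide":[0,1,0],"yaw":0},{"grip":1,"slide":[0,0,0],"yaw":0},{"grip":1,"slide":[0,0,0],"yaw":0}]'
python3 - <<'E'
from h import *
print(tool([.5086,.2200,.1607]))
E
```

```text
clock: 15.9
position: [0.4931, -0.1617, 0.3373]
ee_rot: [0.082, 0.997, 0.0, 0.003]
ft_force: [0.5, -0.6, -2.2]
grip_width: 0.238
grasp_force: 88.2
clock: 16.7
position: [0.4992, 0.1818, 0.3331]
ee_rot: [0.081, 0.997, 0.0, -0.0]
ft_force: [-0.1, 0.2, -1.7]
grip_width: 0.234
grasp_force: 88.3
clock: 17.1
position: [0.5055, 0.2074, 0.3332]
ee_rot: [0.083, 0.997, -0.0, 0.0]
ft_force: [-0.3, -0.3, -1.4]
grip_width: 0.232
grasp_force: 88.3
[-0.09414247  1.31013235 17.25346209]
```

```bash
python3 -m jog '[{"grip":1,"slide":[-0.1,1.3,0],"yaw":0},{"grip":1,"slide":[0,0,2],"yaw":0},{"grip":1,"slide":[0,0,3],"yaw":0},{"grip":1,"slide":[0,0,3],"yaw":0},{"grip":1,"slide":[0,0,2],"yaw":0},{"grip":1,"slide":[0,0,1.5],"yaw":0},{"grip":1,"slide":[0,0,0],"yaw":0},{"grip":1,"slide":[0,0,0],"yaw":0}]'
python3 - <<'E'
from h import *
print(tool([.5086,.2200,.1607]))
im,K=snap('wrist','w9.png'); s,Ks=snap('scene','s9.png'); d,Kd=snap('side','d9.png')
B=[.5086,.22,.06];pr=[proj(k,B,c).round().astype(int) for k,c in [(K,'wrist'),(Ks,'scene'),(Kd,'side')]];print(pr)
crops=[cv2.resize(i[c[1]-h:c[1]+h,c[0]-w:c[0]+w],(400,300),interpolation=cv2.INTER_CUBIC) for i,c,w,h in [(im,pr[0],80,60),(s,pr[1],32,24),(d,pr[2],40,30)]]
o=np.zeros((600,800,3),np.uint8);o[:300,:400]=crops[0];o[:300,400:]=crops[1];o[300:,:400]=crops[2];cv2.imwrite('pics/m9.png',cv2.convertScaleAbs(o,alpha=1.4))
E
```

```text
clock: 17.9
position: [0.5086, 0.2218, 0.2189]
ee_rot: [0.082, 0.997, 0.0, 0.0]
ft_force: [1.1, 0.0, -1.2]
grip_width: 0.237
grasp_force: 88.3
[-0.03014414 -0.18104057  5.81766359]
[array([316, 214]), array([396, 266]), array([239, 149])]
```

View pics/m9.png

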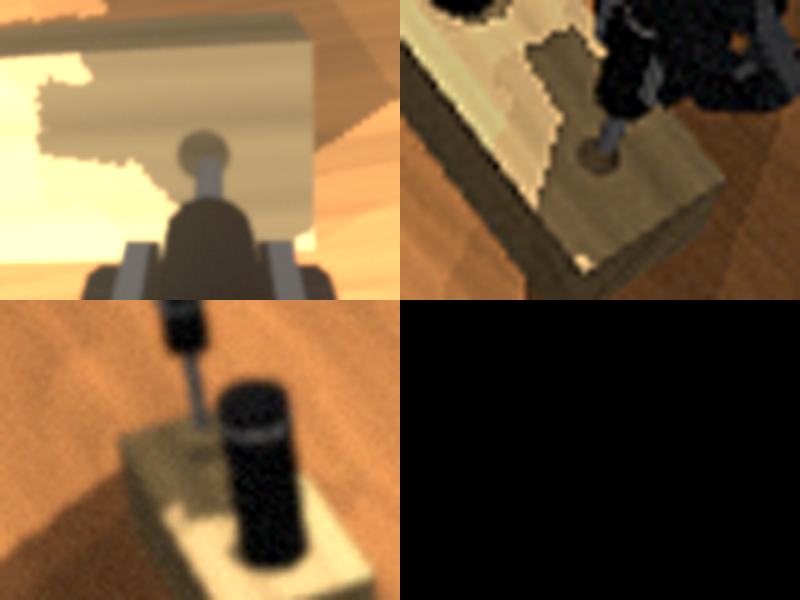

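The nose points into the hole, about 2 mm to the +y side of it (wrist crop nose at 209, hole at 203). Correcting and lowering.

```bash
python3 -m jog '[{"grip":1,"slide":[0,-0.18,0],"yaw":0},{"grip":1,"slide":[0,0,0.8],"yaw":0},{"grip":1,"slide":[0,0,1],"yaw":0},{"grip":1,"slide":[0,0,1],"yaw":0},{"grip":1,"slide":[0,0,0],"yaw":0}]'
python3 -m jog '[{"grip":1,"slide":[0,0,1],"yaw":0},{"grip":1,"slide":[0,0,0.8],"yaw":0},{"grip":1,"slide":[0,0,0.5],"yaw":0},{"grip":1,"slide":[0,0,0.3],"yaw":0},{"grip":1,"slide":[0,0,0.2],"yaw":0},{"grip":1,"slide":[0,0,0],"yaw":0},{"grip":1,"slide":[0,0,0],"yaw":0}]'
```

```text
clock: 18.55
position: [0.5069, 0.2198, 0.1882]
ee_rot: [0.082, 0.997, -0.001, -0.001]
ft_force: [-0.9, -0.4, -1.8]
grip_width: 0.235
grasp_force: 88.3
clock: 19.25
position: [0.5081, 0.2202, 0.1626]
ee_rot: [0.082, 0.997, 0.0, 0.0]
ft_force: [-0.5, -0.6, -2.5]
grip_width: 0.233
grasp_force: 88.3
```

```bash
python3 -m jog '[{"grip":1,"slide":[0,0,0.05],"yaw":0},{"grip":1,"slide":[0,0,0.05],"yaw":0},{"grip":1,"slide":[0,0,0.05],"yaw":0},{"grip":1,"slide":[0,0,0],"yaw":0}]'; python3 -m jog '[{"grip":1,"slide":[0,0,0.05],"yaw":0},{"grip":1,"slide":[0,0,0],"yaw":0}]'
```

```text
clock: 19.65
position: [0.5079, 0.2202, 0.1608]
ee_rot: [0.082, 0.997, 0.0, -0.0]
ft_force: [0.3, 0.5, -2.3]
grip_width: 0.236
grasp_force: 88.3
clock: 19.85
position: [0.508, 0.2202, 0.1606]
ee_rot: [0.082, 0.997, 0.0, 0.0]
ft_force: [-2.0, -1.0, 3.4]
grip_width: 0.237
grasp_force: 88.3
```

Seated on the shoulder: contact came at the height where it was grasped. Releasing and retreating.

```bash
python3 -m jog '[{"grip":-0.4,"slide":[0,0,0],"yaw":0},{"grip":-0.4,"slide":[0,0,0],"yaw":0},{"grip":-0.4,"slide":[0,0,0],"yaw":0},{"grip":-0.4,"slide":[0,0,0],"yaw":0},{"grip":-0.4,"slide":[0,0,0],"yaw":0},{"grip":-0.4,"slide":[0,0,-1],"yaw":0},{"grip":-0.4,"slide":[0,0,-2],"yaw":0},{"grip":-0.4,"slide":[0,0,-3],"yaw":0}]'
python3 -m jog '[{"grip":-0.4,"slide":[0,0,-4],"yaw":0},{"grip":-0.4,"slide":[0,0,-4],"yaw":0},{"grip":-0.4,"slide":[0,0,-2],"yaw":0},{"grip":-0.4,"slide":[0,0,0],"yaw":0},{"grip":-0.4,"slide":[0,0,0],"yaw":0},{"grip":-0.4,"slide":[0,0,0],"yaw":0}]'
python3 - <<'E'
from h import *
im,K=snap('wrist','w10.png'); s,Ks=snap('scene','s10.png'); d,Kd=snap('side','d10.png')
crops=[cv2.resize(i[c[1]-h:c[1]+h,c[0]-w:c[0]+w],(400,300),interpolation=cv2.INTER_CUBIC) for i,c,w,h in [(im,(310,250),120,90),(s,(375,220),100,75),(d,(270,180),120,90),(d,(326,245),32,24)]]
o=np.vstack([np.hstack(crops[:2]),np.hstack(crops[2:])]);cv2.imwrite('pics/m10.png',cv2.convertScaleAbs(o,alpha=1.4))
E
```

```text
clock: 20.65
position: [0.5073, 0.2198, 0.2204]
ee_rot: [0.082, 0.997, -0.001, -0.001]
ft_force: [0.4, -0.1, 0.9]
grip_width: 0.703
grasp_force: 0.0
clock: 21.25
position: [0.5075, 0.22, 0.3194]
ee_rot: [0.082, 0.997, -0.0, -0.001]
ft_force: [0.5, 0.7, -0.9]
grip_width: 0.697
grasp_force: 0.0
```

View pics/m10.png

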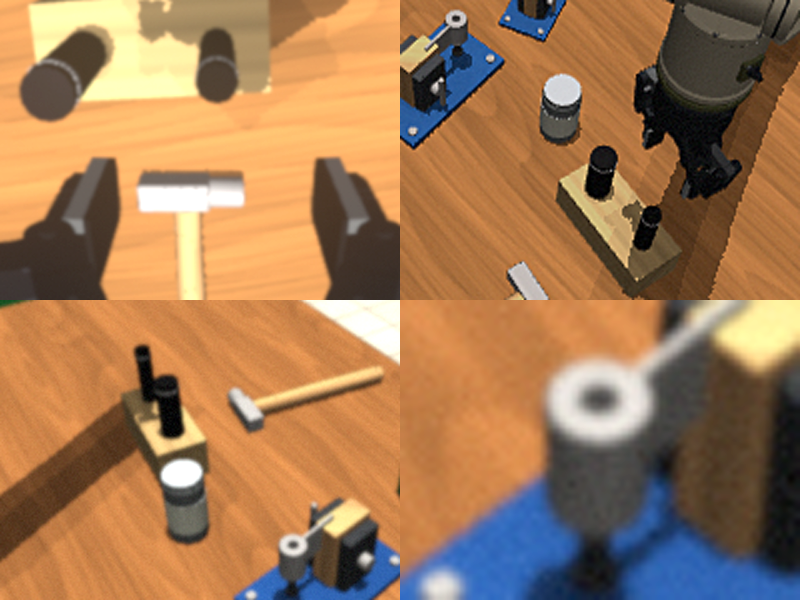

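The slim drift stands upright and seated in its hole (wrist crop (217,75)). The thick drift and can are unmoved, and the pin protrudes below the barrel (bottom-right crop (600,565)). Handing in.

```bash
python3 -c "
from workcell import manip
print(manip.hand_in())"
```

```text
the job is handed in; nothing more can be done
None
```

I drove the pin down to about 25.8 mm on its scale (estimated from the tool height), put the slim drift back upright and seated in its stand hole, released it, and handed the job in at about 21 s; no verdict came back.

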